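# Plug the spare relay into the washer control box

### The arm

A 6-joint arm with a two-finger parallel gripper is mounted at the origin on the work surface. World frame = base frame: x ahead of the robot, y to its left, z up, the work surface at z = 0. Lengths are in m, angles in rad, forces in N, time in s.
With the tool pointing down it reaches from about 0.25 to 0.725 m from the base axis. Payload 4 kg.
Tool frame: the origin (TCP) lies on the centre line of the jaws, within the pads' length; the fingertips stand 17 mm ahead of it and the grasp point (between the pads) lies 2 mm behind it; z points along the fingers, y is the line along which they close (so a half turn about z gives the same grasp; the last joint's range is limited). The gripper opens to 85 mm and grips with 20 to 120 N. Pads are 22 mm wide; open, the fingers measure 114 mm over their backs; the gripper's body (76 mm by 85 mm) begins 54 mm behind the grasp point. The pads swing forward as they close: fully open they stand 13 mm farther back than shut.
Start: joints at [0, 0.241, 0.005, 1.335, 0, 1.571], TCP at [0.5, -0, 0.248] pointing down, gripper open.
Joint ranges: [-2.72, 2.72], [-1.05, 1.87], [-1.09, 1.28], [-1.99, 2.15], [-1.42, 1.44], [-3.14, 3.14]. Speed limits (rad/s): [2.79, 2.79, 3.14, 3.14, 3.14, 3.14].

### API

Orientations are given as a unit quaternion [x, y, z, w].
In Python, from workcell import get_obs, imaging, order gives the robot as it stands.
- The arm moves only by the tool apply_moves, never from a script. Its argument "targets" is a list that holds one entry, the list of rows, each a list of 5 numbers: the shift along the world's x, y, z in units of 40 mm (1.0 is 40 mm), then the turn about the world's z in degrees, then the gripper command: -1 is shut, 1 is fully open, values between are in proportion. In form: [[[dx, dy, dz, turn, fingers], ...]]. A call has 1 to 8 rows; each row shifts and turns the commanded pose from where the row before left it; what a row does not reach is not made up. A row lasts 1/12 s, in which the tool goes at most 41.7 mm and 7.16 degrees, less where a joint would pass 70% of its speed; a pose out of reach is approached as far as the arm can. A call is refused whole if a number of a shift passes 1 or a number of a turn 7.16, either way. A call with a gripper value outside its range is refused whole. The fingers move at their own pace and stop on an object; the grip force is fixed at half the most. Time passes only in rows, so rows that do not move let the fingers close. It gives the time, the measured TCP pose, the force, the opening and the grip force at its end, in the units of the state.
- get_obs(): the state, without advancing time (a new reading comes with each control period).
- imaging.camera(name): name is "scene" or "side" or "wrist"; returns (picture, depth): 384x512x3 uint8, blue, green, red; 384x512 float32, m along the optical axis (not along the pixel's ray), 0 where there is no reading.
- imaging.get_calibration(name): a dict with "camera_matrix" (3x3 intrinsics, pixels), "eye" and "rotation" of the camera in the world; the wrist camera has in their place "hand_eye" (4x4, takes a point from camera to tool coordinates, whose origin is the TCP and whose axes are the flange's). Camera axes: x right, y down, z forward; pixel columns grow to the right and rows downward; lengths in m; the calibration is good to about 2 mm. A picture is of the moment at which its call begins: read the wrist's pose just before it. get_calibration takes no time and is no camera call.
- order.job_done(): hands the job in; it is judged then, once.
The state is a dict: "clock": time; "joint_pos": joint angles; "joint_vel": joint speeds; "tau": joint torques, N m; "eef_pos": TCP position; "tool_rot": TCP orientation; "ft_force": force on the tool from outside, world axes, zero at the start; "ft_torque": the same for the moment, N m; "grip_width": finger opening in m; "grasp_force": force on a finger pad.
Only numpy, scipy, OpenCV 4.12 (cv2) and the standard library are available. Lean on these libraries where they do the work, as an engineer would, in place of code of your own. Each camera call takes 0.05 s, during which the arm holds its last target. There are 200 camera calls.

### The job

Take the blue spare relay from the parts tray and plug it fully home, upright, into the empty orange socket on the rail of the opened washer control box. The socket is clamped somewhere along the rail: find it by sight or by touch, do not force the relay hard against anything, let go, and leave the old relay and the screwdriver where they lie.

Things in the scene. Friction and masses are not known exactly. Their poses are not given: they have to be found in the camera images.
- relay: the spare relay, 70 to 105 g, standing upright in the parts tray: a blue cap 36 (x) x 28 (y) x 45 mm tall with a white top mark, over a black block plug 26 (x) x 20 (y) x 18 mm tall, total 63 mm tall (the cap's underside, a shoulder, is 18 mm above the plug's foot). Origin: centre of the plug's foot; z up through the cap. The plug is the same after a half turn
- control_box: the open washer control box, fixed: grey tray 200 (x) x 260 (y) mm, walls 35 mm high, 4 mm thick. Origin: centre of its underside; z up. A steel rail 35 mm wide lies along its y axis at x = 0. Transformer, terminals and circuit card lie beside it at |x| over 40 mm, below z = 40 mm. Plugged home, the relay's origin is at z = 23 mm, its shoulder on the socket, its long side across the rail
- rail_mid (a point): middle of the rail's top face, 11 mm above the box's origin, axes as the box. On the rail stands the orange socket block, 46 (x) x 40 (y) x 30 mm tall, square with the box, centred on the rail's line but anywhere from y = -35 to +35 mm: no reading tells where. It is clamped and does not slide; the rest of the rail is bare
- contact (a joint): brass spring contact in the socket's hole. 0: hole empty; about 0.006 m: plug fully home (0.4 N of spring, less than the relay's weight). The hole is in the middle of the block's top, 27.5 (across the rail) x 21.5 (along it) mm, 20 mm deep, with a 1.5 mm chamfer
- parts_tray: the grey parts tray, fixed, 120 (x) x 150 (y) x 14 mm, floor and walls 4 mm thick. Origin: centre of its underside
- old_relay: the scorched old relay: same shape as the spare but black with a red top mark, lying on its side in the parts tray. Origin: middle of its underside as it lies
- screwdriver: red-handled screwdriver lying on the counter. Origin: on the counter under it

How it is judged:
By the outcome, as a careful person would: the job done as asked, in the order asked, and still so for the second after the job is handed in, with the robot touching nothing.
It also fails if it takes over 48 s, if anything falls off the work surface, if the arm or the gripper's body presses on something with over 40 N, if the wrist force passes 120 N, or if a joint passes its speed limit or range.

## Working session

There is one attempt and no reset: what is moved stays moved. The work goes in short steps, Python scripts to look and compute and a tool call to move; the robot and the scene stay as the last step left them, time stands still between calls to the robot, and variables do not carry over. Pictures are saved under pics/ and viewed, at most 10 in all, crops included, and the job is handed in when it is done.

Besides the shell and the picture viewer there is one more tool, called after "Call:" as a command line: name --argument value ..., lists and objects as JSON in quotes. apply_moves: Moves the arm, as the interface text tells. Its arguments: {"type":"object","properties":{"targets":{"type":"array","items":{"type":"array","items":{"type":"array","items":{"type":"number"}}}}},"required":["targets"]}

```bash
mkdir -p pics
cat > h.py <<'E'
import numpy as np, cv2
from workcell import get_obs, imaging, order
from scipy.spatial.transform import Rotation as R
def cloud(name):
    o=get_obs(); im,d=imaging.camera(name); c=imaging.get_calibration(name)
    K=np.array(c["camera_matrix"]); v,u=np.mgrid[:384,:512]
    P=np.stack([(u-K[0,2])/K[0,0]*d,(v-K[1,2])/K[1,1]*d,d],-1)
    if name=="wrist":
        H=np.array(c["hand_eye"]); P=P@H[:3,:3].T+H[:3,3]
        P=P@R.from_quat(o["tool_rot"]).as_matrix().T+np.array(o["eef_pos"])
    else: P=P@np.array(c["rotation"]).T+np.array(c["eye"])
    P[d==0]=np.nan
    return im,P
E
python3 - <<'E'
from h import *
o=get_obs(); print(o)
for n in("scene","side","wrist"):
    im,P=cloud(n); cv2.imwrite(f"pics/{n}0.png",im); np.savez(f"{n}0.npz",im=im,P=P)
    c=imaging.get_calibration(n); print(n,c)
a=cv2.imread("pics/scene0.png");b=cv2.imread("pics/side0.png")
cv2.imwrite("pics/both0.png",cv2.resize(np.vstack([a,b]),(400,600)))
E
```

```text
{'clock': 0.0, 'joint_pos': array([-1.09947237e-05,  2.41411854e-01,  3.67839145e-03,  1.33519237e+00,
        3.45816963e-07,  1.57082275e+00]), 'joint_vel': array([ 8.30145874e-04, -7.50839267e-04,  2.04082350e-04,  4.41850579e-04,
        7.82135397e-05, -4.50156253e-04]), 'tau': array([ 5.50268451e-04, -3.72315860e+01,  2.52406776e+01,  1.67737965e-02,
        2.29149265e-05,  1.14679995e-05]), 'eef_pos': array([ 4.99384427e-01, -5.39151722e-06,  2.47395993e-01]), 'tool_rot': array([ 0.70711961,  0.70709315, -0.00075278, -0.00075301]), 'ft_force': array([ 0.56805101, -0.06434425,  0.45968498]), 'ft_torque': array([-0.07186323, -0.0112521 ,  0.04368846]), 'grasp_force': 0.0, 'grip_width': 0.08537330855796302}Traceback (most recent call last):
  File "<stdin>", line 4, in <module>
  File "h.py", line 11, in cloud
    else: P=P@np.array(c["rotation"]).T+np.array(c["eye"])
            ~^~~~~~~~~~~~~~~~~~~~~~~~~~
ValueError: matmul: Input operand 1 has a mismatch in its core dimension 0, with gufunc signature (n?,k),(k,m?)->(n?,m?) (size 4 is different from 3)
```

Rotation is a quaternion.

```bash
sed -i 's/P@np.array(c\["rotation"\]).T/P@R.from_quat(c["rotation"]).as_matrix().T/' h.py
python3 - <<'E'
from h import *
np.set_printoptions(precision=4,suppress=True)
for n in("scene","side","wrist"):
    im,P=cloud(n); cv2.imwrite(f"pics/{n}0.png",im); np.savez(f"{n}0.npz",im=im,P=P)
    print(n,imaging.get_calibration(n))
    hsv=cv2.cvtColor(im,cv2.COLOR_BGR2HSV)
    for k,lo,hi in(("blue",(100,100,50),(125,255,255)),("orange",(6,140,80),(20,255,255))):
        m=cv2.inRange(hsv,lo,hi)>0; N,l,s,c=cv2.connectedComponentsWithStats(m.astype(np.uint8))
        for i in range(1,N):
            if s[i,4]>60: q=P[l==i]; print(k,s[i],np.nanpercentile(q,[2,50,98],axis=0).tolist())
print(get_obs()["clock"])
E
```

```text
scene {'camera_matrix': array([[429.1086,   0.    , 251.4179],
       [  0.    , 429.1086, 186.8818],
       [  0.    ,   0.    ,   1.    ]]), 'eye': array([ 1.075 , -0.2282,  0.6448]), 'rotation': array([ 0.8072,  0.4762, -0.1845, -0.296 ])}
blue [ 429    0   83   41 2126] [[0.02333194707242396, 1.1055172604225674, -0.2003161121518045], [0.16690327894056622, 1.1145141542309056, -0.13289516430736015], [0.1894301108017066, 1.2981091953849675, -0.06649529991321633]]
blue [336 157   9  13  91] [[0.6214174652235, 0.19801804991655447, 0.009101376702236963], [0.6311852134456004, 0.20326329101757779, 0.02569188355166674], [0.6360331071356173, 0.21301112666319827, 0.03155615760990554]]
blue [125 162  19  29 305] [[0.47090219207714357, -0.18626088506638683, 0.025653791707072115], [0.4981056657738489, -0.1739890412548143, 0.053658285542108664], [0.5035206096005183, -0.15565535210518022, 0.06844452582712007]]
orange [291 133  27  29 473] [[0.5367944309549372, 0.14191130916163394, 0.012935519426658142], [0.5717386258136163, 0.16382484353373156, 0.038074954018762985], [0.5844097279864516, 0.18350
[... 1717 characters left out ...]
 189.0263],
       [  0.    ,   0.    ,   1.    ]]), 'hand_eye': array([[-0.    , -0.9614, -0.2751,  0.0709],
       [ 1.    , -0.0003,  0.0011,  0.0006],
       [-0.0012, -0.2751,  0.9614, -0.1248],
       [ 0.    ,  0.    ,  0.    ,  1.    ]])}
blue [229 289  36  46 802] [[0.46587996901827655, -0.22646859101260342, 0.012526554873177498], [0.48706679882190407, -0.1578455003952002, 0.059673994583245654], [0.5016758103744017, -0.15118506846282534, 0.06729059273030776]]
orange [297   0  53  19 707] [[0.5344134443445677, 0.14231046755894355, 0.019704490832540045], [0.5606029258046066, 0.15028863844234938, 0.040133181208018454], [0.5786322010491094, 0.16075983819554635, 0.04186459587365597]]
0.2
```

View pics/scene0.png

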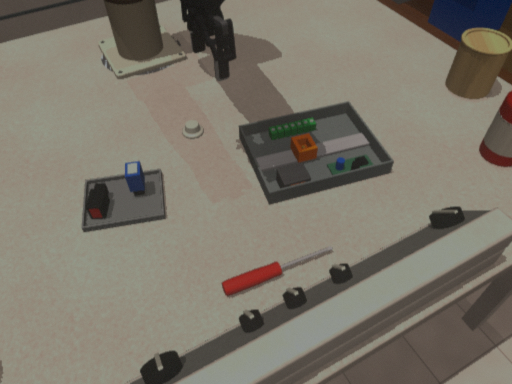

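View pics/wrist0.png

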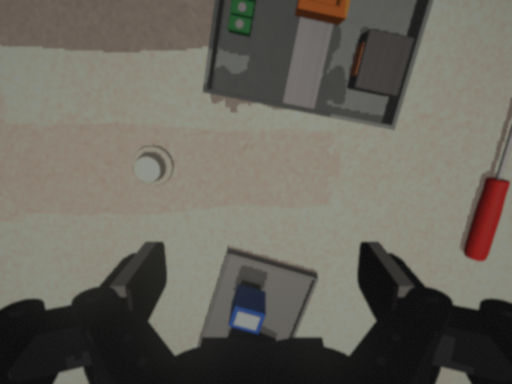

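The scene view shows the blue relay at about (135,177), the old black relay at (97,200), the orange socket at (304,147) and the screwdriver at (255,277). The wrist view shows the relay top at (247,318) and the rail and tray turned slightly. Next I'll work out yaws and centres.

Run:
```python
from h import *
np.set_printoptions(precision=4,suppress=True)
for n in("scene","side","wrist"):
    f=np.load(f"{n}0.npz"); P=f["P"]; im=f["im"]; x,y,z=P[...,0],P[...,1],P[...,2]
    hsv=cv2.cvtColor(im,cv2.COLOR_BGR2HSV)
    def rect(m,t):
        if m.sum()<20: print(n,t,"few");return
        q=P[m]; r=cv2.minAreaRect((q[:,:2]*1000).astype(np.float32)); print(n,t,m.sum(),r,"medz",np.median(q[:,2]))
    reg=(abs(x-.485)<.1)&(abs(y+.17)<.12)
    rect(reg&(z>.060)&(z<.075),"relaytop")
    rect(reg&(z>.022)&(z<.045)&(hsv[...,2]<70)&(y<-.19),"old")
    rect(reg&(z>.010)&(z<.018),"traytop")
    b=(abs(x-.56)<.2)&(abs(y-.16)<.2)
    rect(b&(z>.037)&(z<.046)&cv2.inRange(hsv,(4,120,60),(22,255,255)).astype(bool),"sock")
    rect(b&(z>.028)&(z<.046)&(y>0.0),"boxtop")
    rect(b&(z>.0085)&(z<.014)&(hsv[...,1]<60),"rail")
```

```text
scene relaytop 255 ((482.7671203613281, -168.64002990722656), (27.806583404541016, 37.4775276184082), 71.75701141357422) medz 0.06725428784660381
scene old 470 ((484.8455505371094, -244.9949188232422), (29.061845779418945, 63.41643142700195), 63.020870208740234) medz 0.03924939728834914
scene traytop 697 ((490.35980224609375, -202.37612915039062), (150.484375, 123.22644805908203), 72.476806640625) medz 0.013511140368410834
scene sock 252 ((558.9176635742188, 163.79164123535156), (40.70365524291992, 47.2471923828125), 79.41324615478516) medz 0.04064753835797069
scene boxtop 2405 ((562.4254760742188, 184.196533203125), (261.91552734375, 204.56289672851562), 79.12500762939453) medz 0.03476957019566629
scene rail 1711 ((525.7118530273438, 133.01318359375), (374.7093505859375, 256.08526611328125), 78.64064025878906) medz 0.01104320312080631
side relaytop 232 ((484.4482116699219, -168.99403381347656), (30.00926399230957, 35.95622253417969), 73.42296600341797) medz 0.06646581888972894
side old 526 ((486.7456359863281, -245.76602172851562), (28.95653533935547, 61.8746452331543), 63.533615112
[... 759 characters left out ...]
((479.18267822265625, -228.7181396484375), (5.588078498840332, 39.75089645385742), 77.47795104980469) medz 0.02476726849351893
wrist traytop 1088 ((492.26715087890625, -200.43106079101562), (147.9778594970703, 120.30613708496094), 72.6123046875) medz 0.013077132121247795
wrist sock 646 ((556.5062255859375, 148.30043029785156), (15.232479095458984, 47.30696487426758), 89.77031707763672) medz 0.04024680212761929
wrist boxtop 5870 ((550.0989379882812, 116.22909545898438), (122.71245574951172, 200.7097625732422), 79.23353576660156) medz 0.03670811502682543
wrist rail 3299 ((507.1108093261719, 91.56777954101562), (326.0637512207031, 158.962646484375), 14.351884841918945) medz 0.010432526743986231
```

Call:
apply_moves --targets '[[[-0.07, -0.7, -0.37, -3, 1], [-0.07, -0.7, -0.37, -3, 1], [-0.07, -0.7, -0.37, -3, 1], [-0.07, -0.7, -0.37, -3, 1], [-0.07, -0.7, -0.37, -3, 1], [-0.06, -0.71, -0.35, -2.8, 1], [0, 0, 0, 0, 1], [0, 0, 0, 0, 1]]]'

```text
clock: 0.87
eef_pos: [0.4824, -0.1694, 0.1591]
tool_rot: [0.809, 0.588, -0.001, -0.001]
ft_force: [0.0, 0.4, -0.5]
grip_width: 0.0851
grasp_force: 0.0
```

Run:
```python
from h import *
np.set_printoptions(precision=4,suppress=True)
im,P=cloud("wrist"); cv2.imwrite("pics/wrist1.png",im)
o=get_obs(); print(o["clock"],o["eef_pos"],R.from_quat(o["tool_rot"]).as_matrix())
x,y,z=P[...,0],P[...,1],P[...,2]
m=(z>.060)&(z<.075)&(abs(x-.485)<.05)&(abs(y+.17)<.06); q=P[m]
print(m.sum(),cv2.minAreaRect((q[:,:2]*1000).astype(np.float32)),np.median(q[:,2]))
```

```text
0.9167 [ 0.4832 -0.1686  0.1599] [[ 0.3065  0.9519 -0.0011]
 [ 0.9519 -0.3065  0.0009]
 [ 0.0005 -0.0013 -1.    ]]
1964 ((483.1163635253906, -168.33084106445312), (28.061391830444336, 35.98563766479492), 72.39707946777344) 0.06655601050192105
```

View pics/wrist1.png

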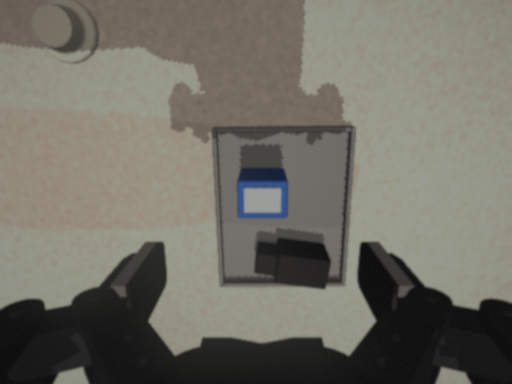

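The wrist view shows the relay square to the jaws at (262,192), with the old relay at (295,262) outside the fingers' path. The centre agrees within 0.5 mm, so I'll descend and grip.

Call:
apply_moves --targets '[[[0, 0, -0.7, 0, 1], [0, 0, -0.7, 0, 1], [0, 0, -0.7, 0, 1], [0, 0, -0.5, 0, 1], [0, 0, -0.25, 0, 1], [0, 0, 0, 0, 1], [0, 0, 0, 0, -1], [0, 0, 0, 0, -1]]]'

```text
clock: 1.58
eef_pos: [0.4851, -0.1684, 0.0479]
tool_rot: [0.808, 0.59, 0.001, 0.001]
ft_force: [1.3, -0.6, 0.8]
grip_width: 0.0638
grasp_force: 0.0
```

Call:
apply_moves --targets '[[[0, 0, 0, 0, -1], [0, 0, 0, 0, -1], [0, 0, 0, 0, -1], [0, 0, 0, 0, -1], [0, 0, 0, 0, -1], [0, 0, 0, 0, -1]]]'

```text
clock: 2.08
eef_pos: [0.4845, -0.1687, 0.0478]
tool_rot: [0.808, 0.589, 0.001, 0.001]
ft_force: [-2.2, 0.3, 5.9]
grip_width: 0.0356
grasp_force: 59.7
```

Call:
apply_moves --targets '[[[0, 0, 0.4, 0, -1], [0, 0, 0.6, 0, -1], [0, 0, 0.7, 0, -1], [0, 0.2, 0.7, 0, -1], [0.1, 0.4, 0.45, 0, -1], [0.15, 0.6, 0, 1, -1], [0.15, 0.6, 0, 1, -1], [0.15, 0.6, 0, 1, -1]]]'

```text
clock: 2.75
eef_pos: [0.506, -0.0718, 0.1612]
tool_rot: [0.792, 0.61, 0.001, 0.001]
ft_force: [-0.3, -0.3, -0.5]
grip_width: 0.0352
grasp_force: 60.0
```

Call:
apply_moves --targets '[[[0.2, 0.7, 0, 1, -1], [0.2, 0.7, 0, 1, -1], [0.2, 0.7, 0, 1, -1], [0.2, 0.7, 0, 0.7, -1], [0.15, 0.7, 0, 0, -1], [0.1, 0.8, 0, 0, -1], [0, 0, 0, 0, -1], [0, 0, 0, 0, -1]]]'

```text
clock: 3.42
eef_pos: [0.5475, 0.1012, 0.1601]
tool_rot: [0.771, 0.637, -0.0, 0.0]
ft_force: [0.4, -0.4, 0.3]
grip_width: 0.0354
grasp_force: 60.0
```

Run:
```python
from h import *
np.set_printoptions(precision=4,suppress=True)
im,P=cloud("wrist"); cv2.imwrite("pics/wrist2.png",im)
o=get_obs(); print(o["clock"],o["eef_pos"],o["ft_force"],o["grip_width"],R.from_quat(o["tool_rot"]).as_matrix())
x,y,z=P[...,0],P[...,1],P[...,2]
hsv=cv2.cvtColor(im,cv2.COLOR_BGR2HSV)
m=(z>.036)&(z<.046)&cv2.inRange(hsv,(4,110,60),(22,255,255)).astype(bool)&(abs(x-.56)<.06)&(abs(y-.163)<.06); q=P[m]
print(m.sum(),cv2.minAreaRect((q[:,:2]*1000).astype(np.float32)),np.median(q[:,2]))
m=(z>.02)&(z<.19)&cv2.inRange(hsv,(100,80,40),(125,255,255)).astype(bool)&(abs(y-.1)<.04);q=P[m]
print(m.sum(),np.percentile(q,[2,50,98],axis=0))
```

```text
3.4667 [0.5473 0.0999 0.1601] [ 0.8323 -0.4577 -0.9187] 0.035435808798908425 [[ 0.1911  0.9816 -0.0006]
 [ 0.9816 -0.1911 -0.0006]
 [-0.0007 -0.0004 -1.    ]]
2374 ((568.083251953125, 147.9513702392578), (69.16603088378906, 70.1883316040039), 79.21168518066406) 0.04021279070724009
6445 [[0.5308 0.0876 0.1364]
 [0.5498 0.1125 0.1749]
 [0.5669 0.1173 0.1796]]
```

View pics/wrist2.png

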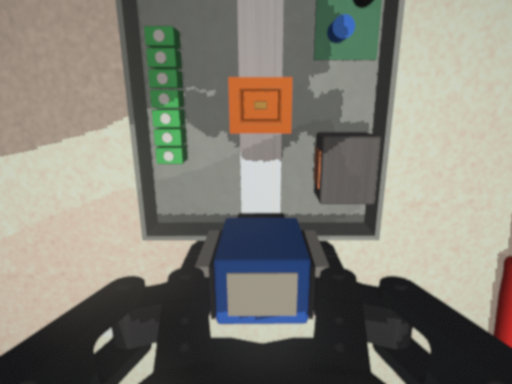

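The held relay, still upright, is at (262,270). The socket and its empty hole are at (261,105), with its axes square to the tool. Next I'll measure the offset between socket and held cap in the same camera.

```bash
cat > rel.py <<'E'
from h import *
np.set_printoptions(precision=4,suppress=True)
o=get_obs(); im,P=cloud("wrist"); x,y,z=P[...,0],P[...,1],P[...,2]
hsv=cv2.cvtColor(im,cv2.COLOR_BGR2HSV)
m=(z>.036)&(z<.046)&cv2.inRange(hsv,(4,110,60),(22,255,255)).astype(bool)
N,l,s,c=cv2.connectedComponentsWithStats(m.astype(np.uint8)); i=1+s[1:,4].argmax(); q=P[l==i]
rs=cv2.minAreaRect((q[:,:2]*1000).astype(np.float32)); print("sock",rs,np.median(q[:,2]))
t=o["eef_pos"]; M=R.from_quat(o["tool_rot"]).as_matrix()
m=(abs(z-t[2]-.019)<.004)&(abs(x-t[0])<.025)&(abs(y-t[1])<.025); 
rr=cv2.minAreaRect((P[m][:,:2]*1000).astype(np.float32)); print("cap",m.sum(),rr,np.median(z[m]))
print("tcp",t,"cap-tcp in tool",M.T[:2,:2]@(np.array(rr[0])-t[:2]*1000))
print("sock-tcp",np.array(rs[0])-t[:2]*1000,"sock-cap",np.array(rs[0])-np.array(rr[0]))
E
python3 rel.py
```

```text
sock ((558.984375, 164.41085815429688), (39.186676025390625, 46.04179382324219), 79.11050415039062) 0.04021593100474141
cap 7399 ((545.4205932617188, 99.8599853515625), (29.531999588012695, 49.808250427246094), 79.54301452636719) 0.17902122985300198
tcp [0.5473 0.0999 0.1601] cap-tcp in tool [-0.4444 -1.8153]
sock-tcp [11.697  64.4616] sock-cap [13.5638 64.5509]
```

Call:
apply_moves --targets '[[[0.05, 0.4, 0, 0, -1], [0.1, 0.6, 0, 0, -1], [0.1, 0.5, -0.3, 0, -1], [0.04, 0.12, -0.6, 0, -1], [0, 0, -0.6, 0, -1], [0, 0, -0.1, 0, -1], [0, 0, 0, 0, -1], [0, 0, 0, 0, -1]]]'

```text
clock: 4.18
eef_pos: [0.5595, 0.1633, 0.0969]
tool_rot: [0.773, 0.635, -0.0, 0.0]
ft_force: [-0.0, 0.3, 0.0]
grip_width: 0.0352
grasp_force: 60.0
```

Run:
```python
from h import *
for k in range(3):
    o=get_obs(); print(o["clock"],o["eef_pos"],o["ft_force"])
    if k==0: a,_=cloud("scene")
    if k==1: b,_=cloud("side")
    if k==2: c,P=cloud("wrist")
a=cv2.resize(a[90:190,240:374],(402,300),interpolation=3)
b=cv2.resize(b[100:200,140:274],(402,300),interpolation=3)
cv2.imwrite("pics/c3.png",np.hstack([a[:,:396],b[:,:396]]))
```

```text
4.1833 [0.5594675  0.1632688  0.09694191] [-0.01053886  0.30763494  0.01638247]
4.2333 [0.5601618  0.16359384 0.09775144] [ 0.98623456  0.29368123 -0.63873947]
4.2833 [0.56044915 0.16386967 0.09813715] [ 0.64144337 -0.38523462 -1.12245218]
```

View pics/c3.png

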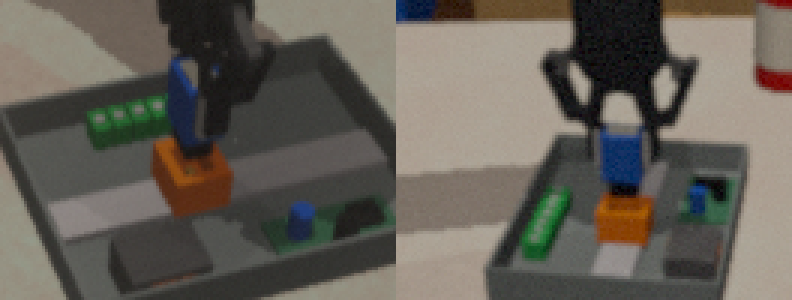

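Both views show the plug's foot just over the socket, looking centred. I'll probe downward gently.

Call:
apply_moves --targets '[[[0, 0, -0.15, 0, -1], [0, 0, -0.1, 0, -1], [0, 0, -0.05, 0, -1], [0, 0, -0.05, 0, -1], [0, 0, 0, 0, -1]]]'

```text
clock: 4.75
eef_pos: [0.5589, 0.1645, 0.0817]
tool_rot: [0.772, 0.635, -0.0, -0.0]
ft_force: [1.1, 0.1, -1.8]
grip_width: 0.0349
grasp_force: 60.1
```

Call:
apply_moves --targets '[[[0, 0, -0.05, 0, -1], [0, 0, -0.05, 0, -1], [0, 0, -0.05, 0, -1], [0, 0, 0, 0, -1]]]'

```text
clock: 5.08
eef_pos: [0.559, 0.1645, 0.0758]
tool_rot: [0.772, 0.635, -0.0, -0.0]
ft_force: [-0.5, 0.8, -1.4]
grip_width: 0.0353
grasp_force: 60.1
```

Call:
apply_moves --targets '[[[0, 0, -0.05, 0, -1], [0, 0, -0.05, 0, -1], [0, 0, -0.05, 0, -1], [0, 0, -0.025, 0, -1], [0, 0, 0, 0, -1]]]'

```text
clock: 5.5
eef_pos: [0.5591, 0.1644, 0.069]
tool_rot: [0.772, 0.635, -0.0, -0.0]
ft_force: [-0.7, 1.1, -1.6]
grip_width: 0.0351
grasp_force: 60.1
```

Call:
apply_moves --targets '[[[0, 0, -0.025, 0, -1], [0, 0, -0.025, 0, -1], [0, 0, 0, 0, -1]]]'

```text
clock: 5.75
eef_pos: [0.5592, 0.1644, 0.0672]
tool_rot: [0.772, 0.635, 0.0, -0.0]
ft_force: [-0.1, 0.6, 0.1]
grip_width: 0.0354
grasp_force: 60.1
```

Call:
apply_moves --targets '[[[0, 0, -0.02, 0, -1], [0, 0, -0.02, 0, -1], [0, 0, 0, 0, -1]]]'

```text
clock: 6.0
eef_pos: [0.5593, 0.1645, 0.0668]
tool_rot: [0.772, 0.635, 0.0, 0.0]
ft_force: [-2.2, -0.2, 6.0]
grip_width: 0.0355
grasp_force: 60.8
```

A 6 N contact at the expected home height means the shoulder is seated. I'll release and retreat.

Call:
apply_moves --targets '[[[0, 0, 0, 0, 0.3], [0, 0, 0, 0, 0.3], [0, 0, 0, 0, 0.3], [0, 0, 0, 0, 0.3], [0, 0, 0, 0, 0.3], [0, 0, 0.2, 0, 0.3], [0, 0, 0.5, 0, 0.3], [0, 0, 0.7, 0, 0.3]]]'

```text
clock: 6.67
eef_pos: [0.5572, 0.1638, 0.1201]
tool_rot: [0.772, 0.635, -0.003, -0.001]
ft_force: [0.4, -0.1, 0.2]
grip_width: 0.0555
grasp_force: 0.0
```

Call:
apply_moves --targets '[[[0, 0, 0.7, 0, 0.3], [0, -0.5, 0.5, 0, 0.3], [0, -0.7, 0, 0, 0.3], [0, -0.7, 0, 0, 0.3], [0, 0, 0, 0, 0.3], [0, 0, 0, 0, 0.3]]]'

```text
clock: 7.17
eef_pos: [0.5593, 0.0872, 0.1705]
tool_rot: [0.773, 0.634, 0.0, 0.0]
ft_force: [0.4, 0.9, -0.2]
grip_width: 0.0558
grasp_force: 0.0
```

Run:
```python
from h import *
np.set_printoptions(precision=4,suppress=True)
print(get_obs())
im,P=cloud("wrist"); sc,_=cloud("scene")
z=P[...,2]; m=(abs(P[...,0]-.559)<.03)&(abs(P[...,1]-.164)<.03)&(z>.07)
q=P[m]; print(m.sum(),cv2.minAreaRect((q[:,:2]*1000).astype(np.float32)),np.percentile(q[:,2],[2,50,98]))
cv2.imwrite("pics/end.png",np.hstack([im[:,56:456],cv2.resize(sc[60:252,60:260],(400,384))]))
```

```text
{'clock': 7.1667, 'joint_pos': array([0.1545, 0.413 , 0.0428, 1.1999, 0.0002, 1.9217]), 'joint_vel': array([ 0.036 ,  0.0137,  0.0058, -0.0057,  0.0096,  0.0023]), 'tau': array([ -0.9085, -44.751 ,  24.277 ,   0.0429,  -0.1135,  -0.0379]), 'eef_pos': array([0.5593, 0.0872, 0.1705]), 'tool_rot': array([0.773 , 0.6344, 0.0004, 0.0001]), 'ft_force': array([ 0.4103,  0.8641, -0.1925]), 'ft_torque': array([-0.0033, -0.0295,  0.0101]), 'grasp_force': 0.0, 'grip_width': 0.055807145217199115}
2690 ((559.2071533203125, 163.98403930664062), (27.574363708496094, 35.790367126464844), 78.64595031738281) [0.0838 0.0857 0.0873]
```

View pics/end.png

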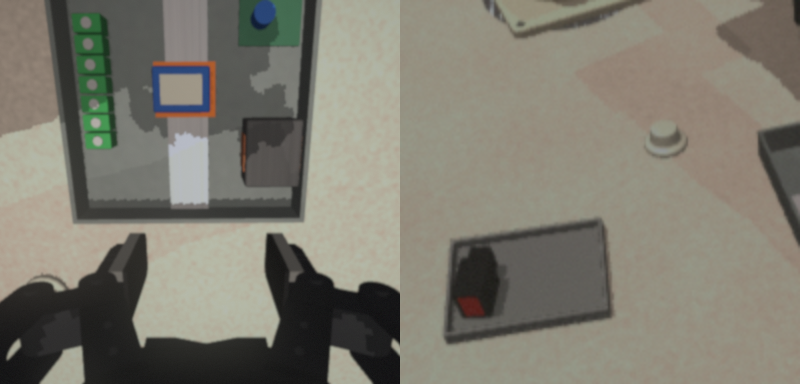

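The relay, at (181,89), stands level and square in the socket. Its top is at 85.7 mm against 86 mm expected, and the old relay hasn't moved.

```bash
python3 -c "
from workcell import order; print(order.job_done())"
```

```text
the job is handed in; nothing more can be done
None
```

The spare relay is plugged fully home and upright in the orange socket. I let go of it, left the old relay and screwdriver untouched, and handed the job in at about 7 s on the robot's clock.

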